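Turn the circuit board over in its bench holder

ROBOT

A 6-joint arm with a two-finger parallel gripper is mounted at the origin on the work surface. World frame = base frame: x ahead of the robot, y to its left, z up, the work surface at z = 0. Lengths are in m, angles in rad, forces in N, time in s.
With the tool pointing down it reaches from about 0.3 to 0.775 m from the base axis. Payload 14.6 kg.
Tool frame: the origin (TCP) lies on the mounting face of the last link; the fingertips stand 199 mm ahead of it and the grasp point (between the pads) lies 180 mm ahead of it; z points along the fingers, y is the direction in which the jaws open and shut (so a half turn about z gives the same grasp; the last joint's range is limited). The gripper opens to 94 mm and grips with 3 to 60 N. Pads are 16 mm wide; open, the fingers measure 119 mm over their backs; the gripper's body (75 mm by 177 mm) begins 78 mm behind the grasp point.
Start: joints at [-1.375, 0.3, 1.521, -0, 1.321, -0.067], TCP at [0.143, -0.531, 0.405] pointing down, gripper open.
Joint ranges: [-3.03, 3.03], [-0.79, 2.21], [0.23, 2.52], [-1.04, 4.18], [0, 3.07], [-2.55, 2.55]. Speed limits (rad/s): [2.22, 2.22, 2.57, 3.14, 3.14, 3.14].

INTERFACE

Orientations are given as [roll, pitch, yaw] about the fixed x, y, z axes, in that order (R = Rz(yaw) Ry(pitch) Rx(roll)).
In Python, from station import sensors, vision, job gives the robot as it stands. The module is installed in compiled form; this text tells all that it offers.
- The arm moves only by the tool arm_command, never from a script. Its argument "plan" is one flat list of numbers, 5 for each row, row after row: the closure, from -1 (fully open) to 1 (shut), so that 0 is half open, then the shift along the world's x, y, z scaled (see below), then the turn about the world's z scaled (see below). A call has 1 to 20 rows; each row is the pose to reach, as a shift and turn from the pose commanded when the call began; what a row does not reach only later rows make up. The controller multiplies each number of a shift by 400 mm and each number of a turn by 120 degrees. A row lasts 1/10 s, in which the tool goes at most 50 mm and 8.59 degrees, less where a joint would pass 70% of its speed; a pose out of reach is approached as far as the arm can. A call with a number of a shift or a turn outside -1 to 1 is refused whole. A call with a gripper value outside its range is refused whole. The fingers move at their own pace and stop on an object; "newtons" is the grip in N (left out, the last holds). Time passes only in rows, so rows that repeat a pose let the fingers close. It gives the time, the measured TCP pose, the force and the opening at its end, in the units of the state.
- sensors.get_obs(): the state, without advancing time (a new reading comes with each control period).
- vision.camera(name): name is "scene" or "top" or "wrist"; returns the picture (480x640x3 uint8, blue, green, red); there is no depth.
- vision.camera_params(name): a dict with "intrinsics" (3x3 intrinsics, pixels), "rvec" (rotation vector, rad) and "tvec" (3), from world to camera coordinates, as OpenCV has them. Camera axes: x right, y down, z forward; pixel columns grow to the right and rows downward; lengths in m; the calibration is good to about 2 mm. A picture is of the moment at which its call begins: read the wrist's pose just before it. camera_params takes no time and is no camera call; for the wrist camera it gives the pose at the moment of the call.
- job.hand_in(): hands the job in, once; it reports no verdict.
Trained networks look in the newest picture that a camera, given by its name, has taken for a name from the list of things; names that differ only in an ending like _2 or _b are one class to them, and where a whole thing is asked for, a point or a joint stands for the part that bears it (a point fixed in the world has none). Each returns a list of dicts, best first, with "confidence" (0 to 1); they miss things now and then, are a little off and sometimes report something else, mostly with a low value. They report only what shows in the picture. A call takes as long as a camera call.
- vision.search_frame(name, camera): "at" ([row, column] in pixels, amid what is visible of it).
- vision.silhouettes(name, camera): "mask" (480x640 bool, what is visible of it) and "at" ([row, column] in pixels, amid what is visible of it).
- vision.pinpoint(name, camera): "at" ([row, column] in pixels: a listed point, or the origin of a listed thing).
The state is a dict: "time_s": time; "qpos": joint angles; "joint_vel": joint speeds; "tau": joint torques, N m; "ee_pos": TCP position; "eef_rot": TCP orientation; "force": force on the tool from outside, world axes, zero at the start; "moment": the same for the moment, N m; "grip_width": finger opening in m.
Only numpy, scipy, OpenCV 4.12 (cv2) and the standard library are available. Lean on these libraries where they do the work, as an engineer would, in place of code of your own. Each camera call takes 0.05 s, during which the arm holds its last target.

TASK

The circuit board in the bench holder has its component side up: turn it over about its spindles by pushing on it with the fingertips, so that it ends lying level with its bare copper side up, and take the hand away. Only push: do not take the board or its edge between the fingers, do not lift, tip or shove the holder along the bench, and leave everything else on the bench where it is.

Things in the scene. Friction and masses are not known exactly. Their poses are not given: they have to be found in the camera images.
- board (a joint): angle of the board about its spindles, rad: 0 level with component side up; grows as the -x long edge (the one nearer the robot) goes down and the +x edge comes up; +pi or -pi level, copper side up. Turns freely either way, +-6.2 rad. Balanced, with spindle friction (0.09 N m, about 2 N at a long edge): it stays at any angle where it is left. Starts up to 0.5 rad off level
- board_center (a point): centre of the board, on the spindle axis, 130 mm above the bench. Board 100 mm (x) by 160 mm (y, along the spindles), 2 mm thick; z points out of the component side. Chips and connectors up to 14 mm high stand within 26 mm of the middle line, leaving a bare margin 24 mm wide along each long edge. The copper side (-z) is flat apart from solder dots under 1 mm
- board_edge (a point): middle of the board's -x long edge, 50 mm from the spindle axis; it turns with the board and is nearer the robot at the start. Both long edges are free. The 100 mm long ends are held in steel jaw blocks, 64 mm (x) by 14 mm (y), 12 mm thick, centred 83 mm either side of the board's centre; jaws, spindles and the black knobs outside the uprights turn with the board
- holder: board holder, about 2.4 kg, loose on rubber feet; a push of 8 N does not shift it. Dark steel base plate 150 mm (x) by 280 mm (y), top 16 mm above the bench. Origin: centre of its underside, at bench height; y axis along the spindles, -x side towards the robot, turned up to 0.7 rad
- upright (a point): top of the holder's +y upright, 148 mm above the bench, 112 mm from the board's centre along the spindles; the other stands likewise at -y. Aluminium, 36 mm wide (x), 12 mm thick, round top; the knobs outside reach 144 mm from the centre. Between the uprights, under the board, there is only a tie bar 40 mm above the bench, so the long edges swing clear
- spool: small reel of solder standing on its flat side beside one upright of the holder, 52 mm across, 40 mm high; origin: centre of its underside. Leave it alone
- cutters: side cutters lying flat just beyond the holder's base, about 130 mm long, 45 mm wide, 13 mm high; origin: on the bench under the handles' middle, x axis towards the cutting tips. Leave them alone
- screwdriver: black-handled screwdriver lying just in front of the holder's base, 170 mm long, about 30 mm high; origin: under its middle, x axis towards the blade. Leave it alone
- multimeter: black hand multimeter lying on its back, 150 x 75 mm, 41 mm high over its dial; origin: centre of its underside. Leave it alone
- bottle: upright bluish water bottle with a white cap, 64 mm across, 225 mm high; origin: centre of its underside. Leave it alone
- goggles: safety glasses with a wrap-round clear lens and black temples, unfolded, about 150 mm wide, 150 mm long, 48 mm high, standing on the lens's lower rim; origin: on the bench under the nose bridge. Leave them alone
- rotary_tool: yellow hand rotary tool lying on the white foam block (260 x 200 mm, 55 mm high), 210 mm long, 43 mm thick; origin: on the foam under its middle. Leave it alone
- blank_board: blank copper-clad board lying on the foam block, 100 x 75 mm, 4 mm thick; origin: centre of its underside. Leave it alone

How it is judged:
At the end, for the whole second after the job is handed in: The board lies with its copper side up, within 0.12 rad (7 degrees) of level, and at rest; the holder stands flat on the bench within 20 mm of where it was, and each of the eight other loose things is within 20 mm of where it was (angle between board_center's own z axis and vertical above 3.02 rad and velocity of joint board between -0.05 and 0.05 rad/s and angle between holder's own z axis and vertical below 0.03 rad and height (world z) of holder below 0.005 m and linear speed of holder below 0.02 m/s and distance of each of holder, spool, cutters, screwdriver, multimeter, bottle, goggles, rotary_tool, blank_board from where it was at the start of the episode below 0.02 m); the robot touches nothing.
It fails at once if the board or its edge is taken between the fingers (x of the grasp point in the frame of board_center between -0.058 and 0.058 m and y of the grasp point in the frame of board_center between -0.08 and 0.08 m and z of the grasp point in the frame of board_center between -0.004 and 0.004 m and contact force between the fingers and board above 1 N).
It fails at once if the holder is lifted or tipped (more than 10 mm up or 0.15 rad over) (height (world z) of holder above 0.01 m or angle between holder's own z axis and vertical above 0.15 rad).
It fails at once if the holder is shoved more than 20 mm along the bench (distance of holder from where it was at the start of the episode above 0.02 m).
It fails at once if one of the other things on the bench is moved, carried or lifted by more than 20 mm (distance of any of spool, cutters, screwdriver, multimeter, bottle, goggles, rotary_tool, blank_board from where it was at the start of the episode above 0.02 m).
It also fails if it takes over 48 s, if anything falls off the work surface, if the arm or the gripper's body presses on something with over 40 N, if the wrist force passes 120 N, or if a joint passes its speed limit or range.

## Working session

There is one attempt and no reset: what is moved stays moved. The work goes in short steps, Python scripts to look and compute and a tool call to move; the robot and the scene stay as the last step left them, time stands still between calls to the robot, and variables do not carry over. Pictures are saved under pics/ and viewed, and the job is handed in when it is done.

Besides the shell and the picture viewer there is one more tool, called after ">>>" as name(argument=value, ...) on one line, values as JSON. arm_command: Moves the arm, as the interface text tells. Its arguments: {"type":"object","properties":{"plan":{"type":"array"},"newtons":{"type":"number"}},"required":["plan"]}

```bash
mkdir -p pics; ls; cat > h.py <<'E'
import numpy as np, cv2
from station import sensors, vision, job
def cam(n):
    p=vision.camera_params(n); K=np.array(p["intrinsics"],float); R=cv2.Rodrigues(np.array(p["rvec"],float))[0]; t=np.array(p["tvec"],float).ravel()
    return K,R,t
def ray(n,at):
    K,R,t=cam(n); d=R.T@np.linalg.inv(K)@np.array([at[1],at[0],1.0]); return -R.T@t,d/np.linalg.norm(d)
def onz(n,at,z):
    o,d=ray(n,at); return o+d*(z-o[2])/d[2]
def proj(n,P):
    K,R,t=cam(n); q=K@(R@np.array(P,float)+t); return q[:2]/q[2]
def tri(pairs):
    A=np.zeros((3,3));b=np.zeros(3)
    for n,at in pairs:
        o,d=ray(n,at);M=np.eye(3)-np.outer(d,d);A+=M;b+=M@o
    return np.linalg.solve(A,b)
E
python3 - <<'E'
from h import *
for n in ("scene","top","wrist"):
    im=vision.camera(n); cv2.imwrite(f"pics/{n}0.png",im)
    o,d=ray(n,(240,320)); print(n,o.round(3),d.round(3))
    for k in ("board_center","board_edge","upright","holder","spool","bottle","screwdriver"):
        for r in vision.pinpoint(k,n)[:2]: print(n,k,np.round(r["at"],1),round(r["confidence"],2))
print(sensors.get_obs())
E
```

```text
pics
scene [1.388 0.141 0.777] [-0.757 -0.058 -0.651]
scene board_center [213.9 324.2] 0.64
scene board_edge [202.7 315.6] 0.74
scene upright [198.3 364.2] 0.85
scene upright [204. 317.] 0.6
scene holder [247.1 326.8] 0.77
scene spool [231.9 389.7] 0.91
scene bottle [278.8 159.5] 0.89
scene screwdriver [225.9 304.7] 0.47
top [0.452 0.061 1.508] [ 0.114  0.005 -0.993]
top board_center [274.1 317.5] 0.76
top board_center [321.8 247.8] 0.69
top board_edge [318.9 347.3] 0.64
top board_edge [295.5 324.1] 0.56
top upright [300.  269.9] 0.97
top upright [277.  506.8] 0.21
top holder [277.9 315.8] 0.63
top spool [318.1 248.2] 0.73
top bottle [221.5 472.3] 0.72
top screwdriver [319.3 345.3] 0.75
top screwdriver [216.1 317.3] 0.65
wrist [ 0.217 -0.511  0.385] [-0.256 -0.079 -0.963]
{'time_s': 1.2, 'qpos': array([-1.37456609e+00,  2.99897107e-01,  1.52096986e+00,  1.52729804e-05,
        1.32071990e+00, -6.66124908e-02]), 'joint_vel': array([ 0.00094109, -0.00029761, -0.00223995,  0.00044846, -0.00010264,
       -0.00093591]), 'tau': array([-1.36766139e-03, -5.31671047e+01, -3.52921486e+01,  7.07961526e-02,
        2.12796702e-02, -1.71521157e-05]), 'ee_pos': array([ 0.14289555, -0.53110919,  0.40465993]), 'eef_rot': array([ 3.14158590e+00, -1.43803260e-05,  2.62838946e-01]), 'force': array([-0.5246055 , -0.71938046, -0.23824169]), 'moment': array([ 0.01447525, -0.02952917,  0.01720915]), 'grip_width': 0.09412078194157589}
```

View pics/scene0.png

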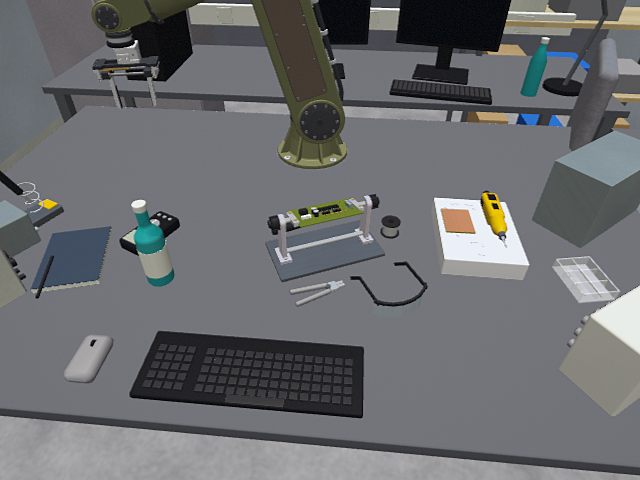

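View pics/top0.png

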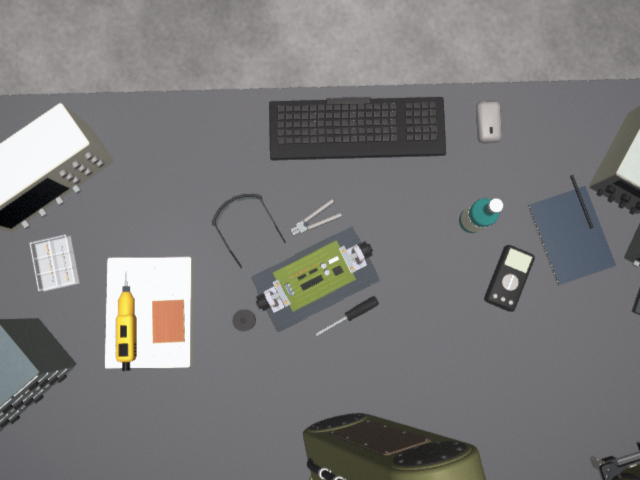

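```bash
python3 - <<'E'
import cv2
a=cv2.imread('pics/scene0.png')[150:300,230:430]; cv2.imwrite('pics/s0c.png',cv2.resize(a,None,fx=4,fy=4,interpolation=cv2.INTER_CUBIC))
a=cv2.imread('pics/top0.png')[190:350,220:410]; cv2.imwrite('pics/t0c.png',cv2.resize(a,None,fx=3.7,fy=3.7,interpolation=cv2.INTER_CUBIC))
E
```

```text
(no output)
```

View pics/s0c.png

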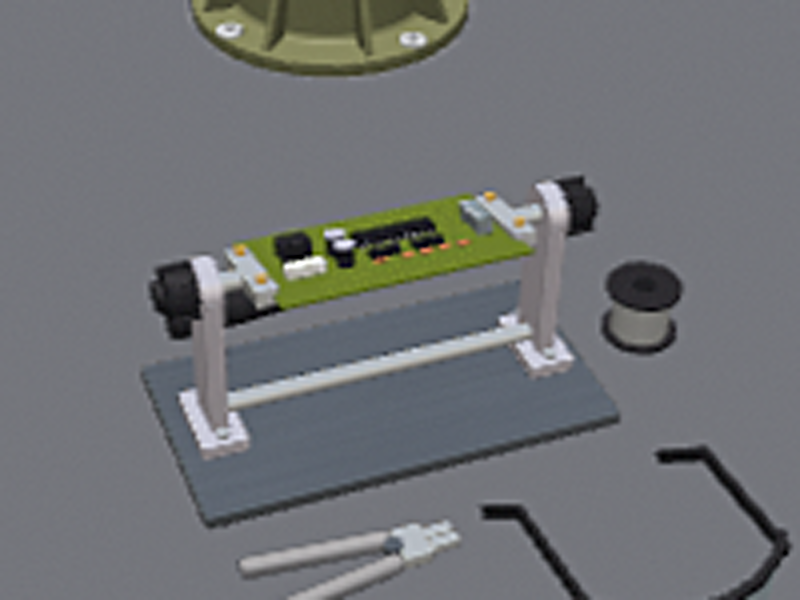

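View pics/t0c.png

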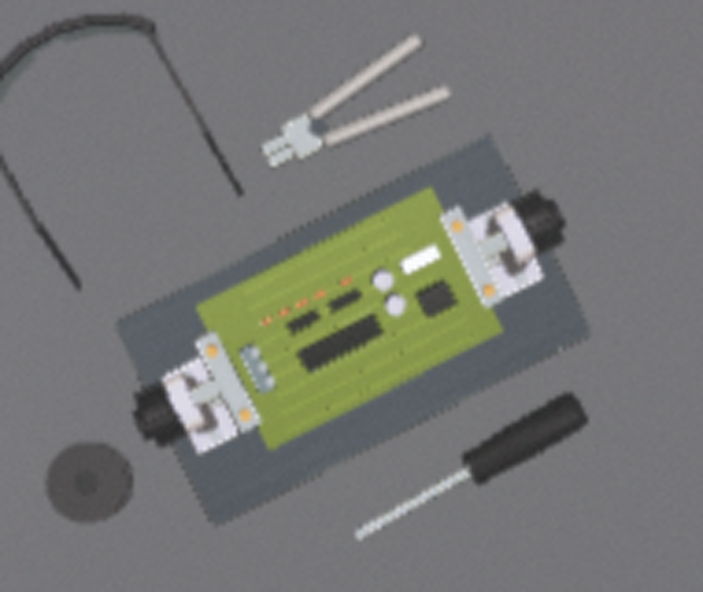

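```bash
cat > fit.py <<'E'
from h import *
from scipy.optimize import least_squares
def T(c): return np.array(c)/3.7-0.36+[220,190]
def S(c): return np.array(c)/4-0.37+[230,150]
def pts(p):
    x,y,w,a=p; ex=np.array([np.cos(w),np.sin(w),0]); ey=np.array([-np.sin(w),np.cos(w),0]); ez=np.array([0,0,1.])
    # a grows: -x edge down, +x edge up
    bx=np.cos(a)*ex+np.sin(a)*ez; bz=-np.sin(a)*ex+np.cos(a)*ez
    c=np.array([x,y,.130]); b=lambda u,v,z=0: c+u*bx+v*ey+z*bz
    g=lambda u,v,z: np.array([x,y,0])+u*ex+v*ey+z*ez
    return b,g
obs=[('top',T((197,305)),'b',(.05,.08,.001)),('top',T((433,187)),'b',(.05,-.08,.001)),('top',T((503,330)),'b',(-.05,-.08,.001)),('top',T((270,450)),'b',(-.05,.08,.001)),
('top',T((117,322)),'g',(.075,.14,.016)),('top',T((490,135)),'g',(.075,-.14,.016)),('top',T((590,340)),'g',(-.075,-.14,.016)),('top',T((218,525)),'g',(-.075,.14,.016)),
('scene',S((210,525)),'g',(.075,-.14,.008)),('scene',S((620,418)),'g',(.075,.14,.008)),('scene',S((142,370)),'g',(-.075,-.14,.016)),
('scene',S((270,308)),'b',(.05,-.08,0)),('scene',S((535,250)),'b',(.05,.08,0)),('scene',S((478,194)),'b',(-.05,.08,.0))]
def res(p):
    b,g=pts(p); return np.concatenate([proj(n,(b if k=='b' else g)(*q))-o for n,o,k,q in obs])
if __name__=="__main__":
    for a0 in(-.3,.3):
        r=least_squares(res,[.5,.08,.45,a0],loss='soft_l1'); print(r.cost,r.x.round(4)); print(res(r.x).reshape(-1,2).round(1).tolist())
    for k,z in(('spool',.04),('cutters',.01),('screwdriver',.015),('multimeter',.03),('bottle',.1),('goggles',.04),('rotary_tool',.08)):
        for m in vision.silhouettes(k,'top')[:1]: 
            ys,xs=np.nonzero(m['mask']); P=np.array([onz('top',(r,c),z) for r,c in zip(ys[::5],xs[::5])]); print(k,m['confidence'],P.min(0).round(3),P.max(0).round(3))
E
python3 fit.py
```

```text
10.261862005292368 [0.5295 0.0839 0.4394 0.2457]
[[-0.6, 0.3], [-0.3, 0.2], [-0.2, 0.7], [-0.4, 0.2], [-1.4, 0.2], [0.2, -0.4], [1.1, -1.3], [-1.5, 0.8], [-1.9, 0.6], [-0.3, 1.0], [-0.9, -1.3], [2.2, -0.1], [-0.8, 0.4], [-2.7, 0.7]]
10.261862005295606 [0.5295 0.0839 0.4394 0.2457]
[[-0.6, 0.3], [-0.3, 0.2], [-0.2, 0.7], [-0.4, 0.2], [-1.4, 0.2], [0.2, -0.4], [1.1, -1.3], [-1.5, 0.8], [-1.9, 0.6], [-0.3, 1.0], [-0.9, -1.3], [2.2, -0.1], [-0.8, 0.4], [-2.7, 0.7]]
spool 0.75 [0.408 0.229 0.04 ] [0.458 0.284 0.04 ]
cutters 0.69 [0.641 0.018 0.01 ] [0.724 0.138 0.01 ]
screwdriver 0.92 [ 0.398 -0.068  0.015] [0.483 0.078 0.015]
multimeter 0.88 [ 0.441 -0.445  0.03 ] [ 0.595 -0.324  0.03 ]
bottle 0.78 [ 0.623 -0.357  0.1  ] [ 0.7   -0.255  0.1  ]
goggles 0.64 [0.632 0.212 0.04 ] [0.739 0.327 0.04 ]
rotary_tool 0.96 [0.328 0.499 0.08 ] [0.532 0.548 0.08 ]
```

>>> arm_command(plan=[0,0.425,0.75,0.05,0.084,0,0.425,0.75,0.05,0.084,0,0.425,0.75,0.05,0.084,0,0.425,0.75,0.05,0.084,0,0.425,0.75,0.05,0.084,0,0.425,0.75,0.05,0.084,0,0.425,0.75,0.05,0.084,0,0.425,0.75,0.05,0.084], newtons=20)

```text
time_s: 2.35
ee_pos: [0.3144, -0.2276, 0.4253]
eef_rot: [3.141, -0.001, 0.444]
force: [-0.3, -0.4, 0.2]
grip_width: 0.0476
```

>>> arm_command(plan=[0,0.4325,0.736,-0.05,0,0,0.4325,0.736,-0.05,0,0,0.4325,0.736,-0.05,0,0,0.4325,0.736,-0.05,0,0,0.4325,0.736,-0.05,0,0,0.4325,0.736,-0.05,0,0,0.4325,0.736,-0.05,0,0,0.4325,0.736,-0.05,0,0,0.4325,0.736,-0.05,0])

```text
time_s: 3.25
ee_pos: [0.486, 0.0632, 0.4042]
eef_rot: [-3.141, 0.001, 0.44]
force: [-1.0, 0.1, 0.4]
grip_width: 0.0468
```

```bash
cat > look.py <<'E'
from h import *
import sys
k=sys.argv[1]; o=sensors.get_obs(); print(o["time_s"],o["ee_pos"].round(4),o["eef_rot"].round(3),o["force"].round(2))
ex=np.array([np.cos(.4394),np.sin(.4394)]); ey=np.array([-ex[1],ex[0]]); d=o["ee_pos"][:2]-[.5295,.0839]; print("u,v,h(mm)",(d@ex*1e3).round(1),(d@ey*1e3).round(1),(1e3*(o["ee_pos"][2]-.199-.13)).round(1))
a=vision.camera('scene'); b=vision.camera('wrist')
cv2.imwrite(f'pics/s{k}.png',cv2.resize(a[130:280,230:430],None,fx=4,fy=4,interpolation=cv2.INTER_CUBIC)); cv2.imwrite(f'pics/w{k}.png',b)
E
python3 look.py 1
```

```text
3.25 [0.486  0.0632 0.4042] [-3.141e+00  1.000e-03  4.400e-01] [-0.97  0.06  0.36]
u,v,h(mm) -48.1 -0.2 75.2
```

View pics/s1.png

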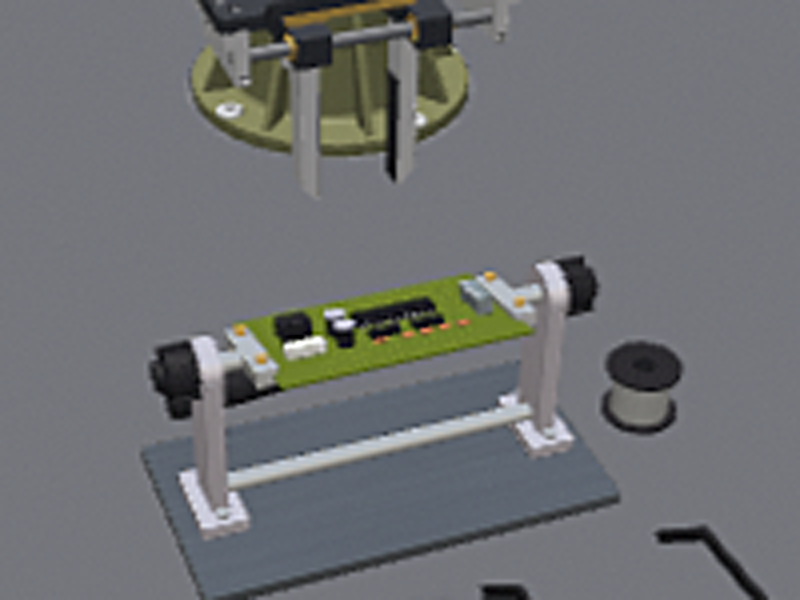

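View pics/w1.png

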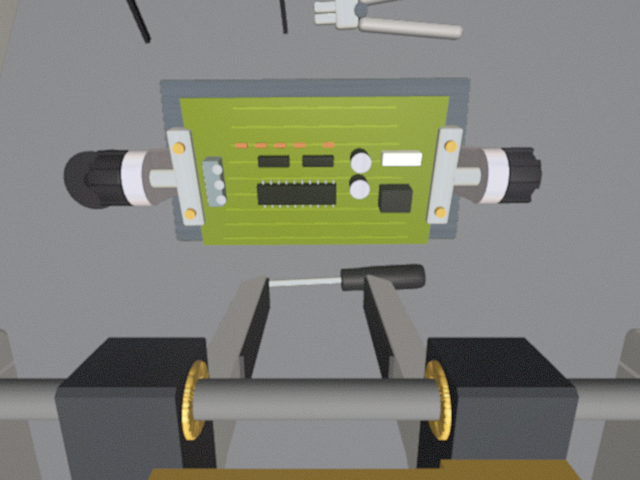

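The wrist view shows the board square to the hand, with corners at about (180,97), (448,97), (429,244) and (204,244) (column,row). The far (+x) edge is the wider one, so it is raised. I'll refine the fit with these corners.

```bash
python3 - <<'E'
from fit import *
# wrist camera params are at the present pose (arm still there)
obs2=[('wrist',np.array(o,float),'b',q) for o,q in (((180,97),(.05,.08,0.001)),((448,97),(.05,-.08,.001)),((429,244),(-.05,-.08,.001)),((204,244),(-.05,.08,.001)))]
def res2(p):
    b,g=pts(p); return np.concatenate([proj(n,(b if k=='b' else g)(*q))-o for n,o,k,q in obs2])
r=least_squares(res2,[.53,.08,.44,.25]); print(r.cost,r.x.round(4),res2(r.x).round(1))
f=lambda p: np.concatenate([res(p),.5*res2(p)])
r=least_squares(f,[.53,.08,.44,.25],loss='soft_l1'); print(r.cost,r.x.round(4),res2(r.x).round(1))
E
```

```text
3.139522150803879 [0.5297 0.0838 0.4422 0.212 ] [ 0.2  0.2  1.3 -1.  -1.5  0.2 -0.4  1. ]
11.228975564790371 [0.5295 0.0838 0.4404 0.2304] [-0.2  0.3  1.8 -0.3 -2.1 -0.1 -0.3  0.3]
```

>>> arm_command(plan=[0,0,0,-0.1,0,0,0,0,-0.18,0,0,0,0,-0.1875,0,0,0.0032,0.0015,-0.197,0,0,0.0064,0.003,-0.2065,0,0,0.0095,0.0045,-0.216,0,0,0.0127,0.006,-0.2255,0,0,0.0158,0.0075,-0.235,0,0,0.019,0.009,-0.2445,0,0,0.0222,0.0105,-0.254,0,0,0.0254,0.012,-0.2635,0,0,0.0285,0.0135,-0.273,0,0,0.0317,0.015,-0.2825,0,0,0.0317,0.015,-0.2825,0])

```text
time_s: 4.75
ee_pos: [0.4985, 0.0693, 0.2909]
eef_rot: [-3.141, 0.001, 0.439]
force: [-0.4, -0.9, -0.1]
grip_width: 0.0472
```

```bash
python3 look.py 2
```

```text
4.75 [0.4985 0.0693 0.2909] [-3.141e+00  1.000e-03  4.390e-01] [-0.45 -0.87 -0.09]
u,v,h(mm) -34.2 -0.0 -38.1
```

View pics/s2.png

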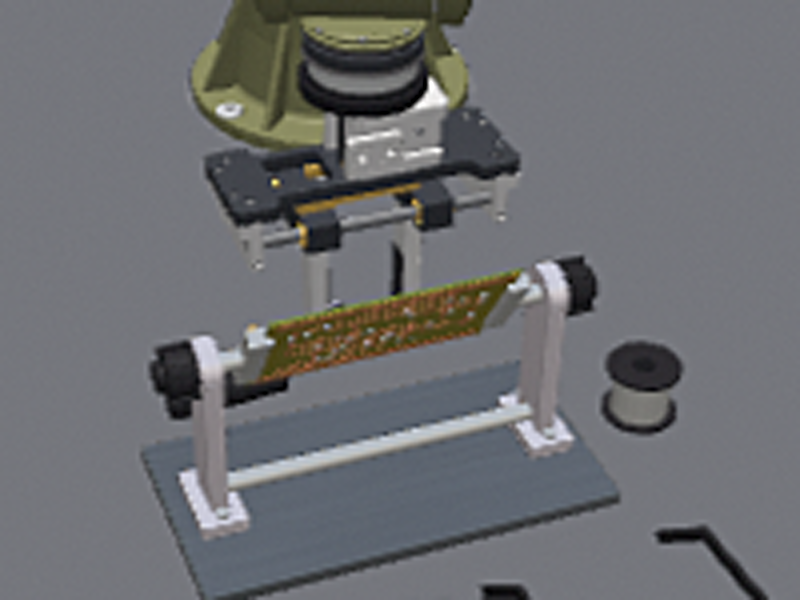

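View pics/w2.png

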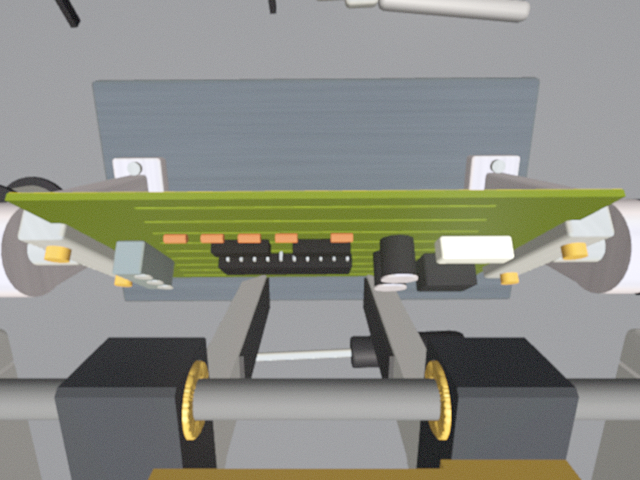

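```bash
python3 - <<'E'
from fit import *
for a in (.8,.9,1.,1.1,1.2,1.3):
    b,g=pts((.5295,.0838,.4404,a)); print(a,proj('wrist',b(.05,.08,0)).round(),proj('wrist',b(.05,-.08,0)).round(),proj('wrist',b(-.05,.0,0)).round())
E
```

```text
0.8 [ 20. 163.] [614. 162.] [317. 294.]
0.9 [ 14. 178.] [621. 178.] [317. 285.]
1.0 [  9. 195.] [626. 195.] [317. 275.]
1.1 [  5. 214.] [630. 213.] [317. 265.]
1.2 [  3. 233.] [632. 232.] [317. 256.]
1.3 [  2. 253.] [633. 252.] [317. 246.]
```

>>> arm_command(plan=[0,-0.027,-0.013,0.025,0,0,-0.027,-0.013,0.14,0,0,-0.027,-0.013,0.25,0,0,-0.027,-0.013,0.2825,0,0,0.068,0.032,0.2825,0,0,0.17,0.08,0.2825,0,0,0.208,0.098,0.2825,0,0,0.208,0.098,0.26,0,0,0.208,0.098,0.17,0,0,0.208,0.098,0.14,0,0,0.208,0.098,0.14,0])

```text
time_s: 5.95
ee_pos: [0.5811, 0.1082, 0.3457]
eef_rot: [-3.14, 0.004, 0.438]
force: [0.9, -0.2, 0.5]
grip_width: 0.0467
```

```bash
python3 look.py 3
```

```text
5.95 [0.5811 0.1082 0.3457] [-3.14   0.004  0.438] [ 0.88 -0.19  0.5 ]
u,v,h(mm) 57.0 0.0 16.7
```

View pics/s3.png

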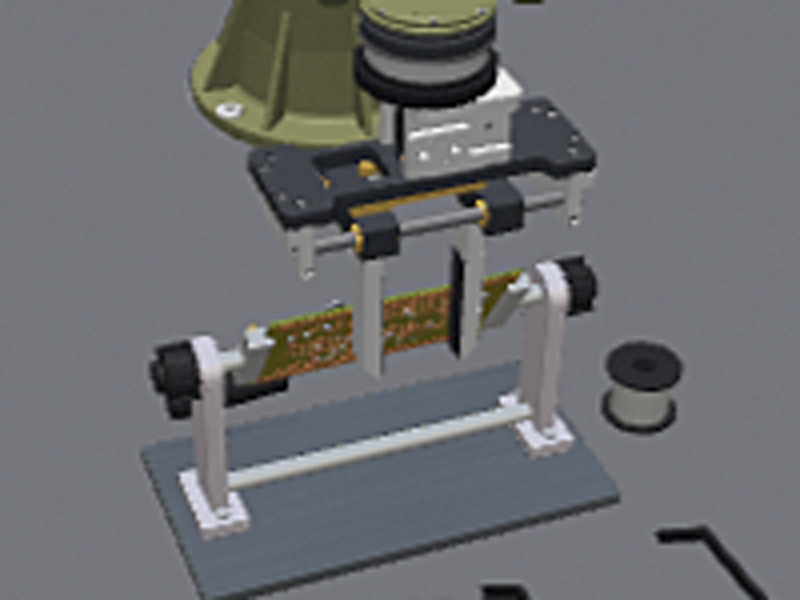

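>>> arm_command(plan=[0,-0.0407,-0.0192,0,0,0,-0.0565,-0.0266,0,0,0,-0.0679,-0.032,0.0025,0,0,-0.0792,-0.0373,0.01,0,0,-0.0905,-0.0426,0.02,0,0,-0.1018,-0.0479,0.03,0,0,-0.1108,-0.0522,0.035,0,0,-0.1221,-0.0575,0.0375,0,0,-0.1312,-0.0618,0.04,0,0,-0.1425,-0.0671,0.04,0,0,-0.1515,-0.0714,0.039,0,0,-0.1628,-0.0767,0.034,0,0,-0.1719,-0.0809,0.0275,0,0,-0.1719,-0.0809,0.0275,0])

```text
time_s: 7.45
ee_pos: [0.5125, 0.0759, 0.3583]
eef_rot: [-3.141, 0.001, 0.439]
force: [0.2, 0.2, -0.3]
grip_width: 0.0469
```

```bash
python3 look.py 4
```

```text
7.45 [0.5125 0.0759 0.3583] [-3.141e+00  1.000e-03  4.390e-01] [ 0.16  0.19 -0.27]
u,v,h(mm) -18.7 -0.0 29.3
```

View pics/s4.png

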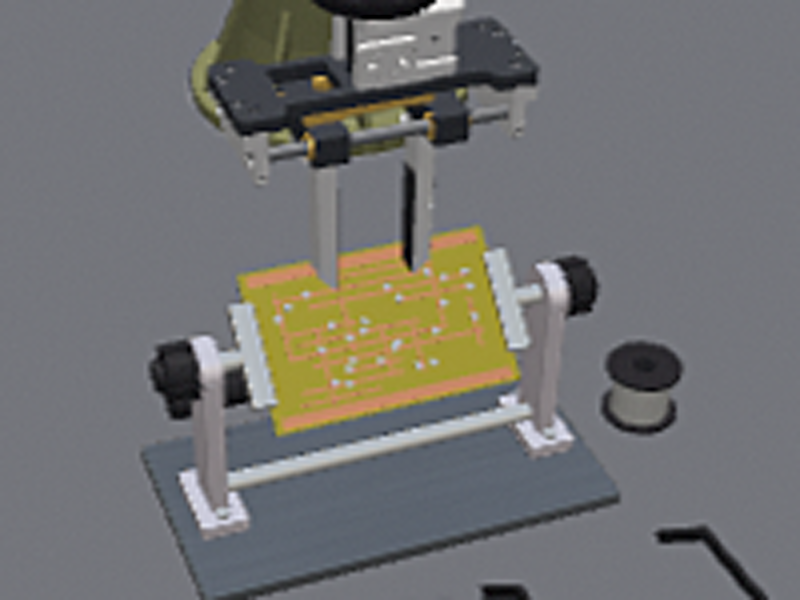

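View pics/w4.png

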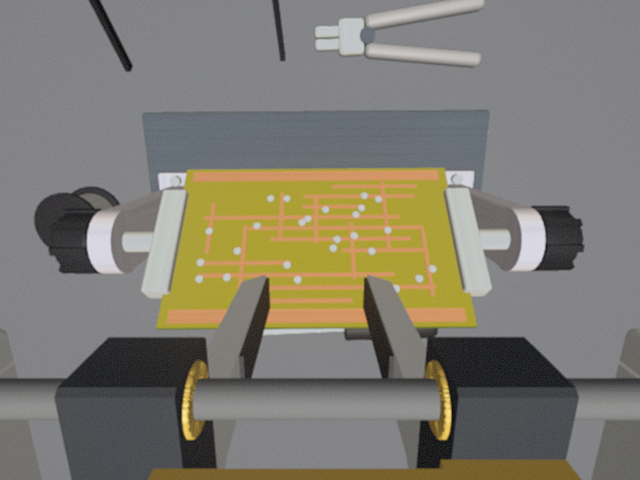

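>>> arm_command(plan=[0,-0.009,-0.0043,-0.009,0,0,-0.017,-0.008,-0.0175,0,0,-0.0226,-0.0107,-0.03,0,0,-0.0271,-0.0128,-0.0425,0,0,-0.0305,-0.0144,-0.055,0,0,-0.0305,-0.0144,-0.063,0,0,-0.0305,-0.0144,-0.0685,0,0,-0.0305,-0.0144,-0.0685,0,0,-0.0305,-0.0144,-0.0685,0])

```text
time_s: 8.45
ee_pos: [0.5008, 0.0704, 0.3311]
eef_rot: [-3.141, 0.0, 0.439]
force: [-0.2, 0.4, -0.5]
grip_width: 0.047
```

```bash
python3 look.py 5
```

```text
8.45 [0.5008 0.0704 0.3311] [-3.141  0.     0.439] [-0.25  0.43 -0.52]
u,v,h(mm) -31.7 -0.0 2.1
```

Lift the hand well clear, away from the holder.

>>> arm_command(plan=[0,0,0,0.02,0,0,0,0,0.12,0,0,0,0,0.2,0,0,-0.05,-0.1,0.25,0,0,-0.15,-0.2,0.25,0,0,-0.2,-0.35,0.25,0,0,-0.2,-0.45,0.25,0,0,-0.2,-0.5,0.25,0,0,-0.2,-0.5,0.25,0])

```text
time_s: 9.45
ee_pos: [0.4203, -0.1321, 0.4319]
eef_rot: [3.141, -0.0, 0.435]
force: [0.2, 0.3, 0.0]
grip_width: 0.0471
```

```bash
python3 look.py 6; python3 - <<'E'
from h import *
b=vision.camera('top'); cv2.imwrite('pics/t6.png',b); cv2.imwrite('pics/t6c.png',cv2.resize(b[190:350,220:410],None,fx=3.7,fy=3.7,interpolation=cv2.INTER_CUBIC))
E
```

```text
9.45 [ 0.4203 -0.1321  0.4319] [ 3.141 -0.     0.435] [0.17 0.3  0.02]
u,v,h(mm) -190.8 -149.0 102.9
```

View pics/s6.png

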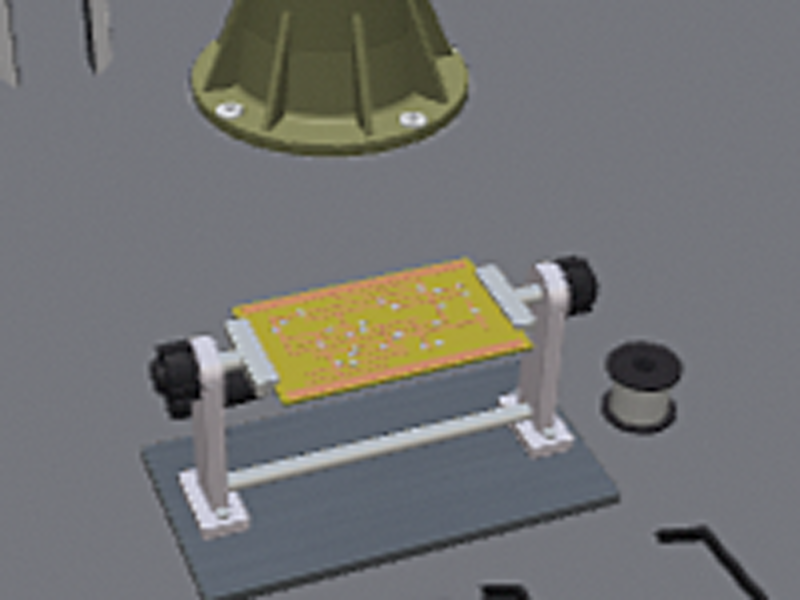

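View pics/t6c.png

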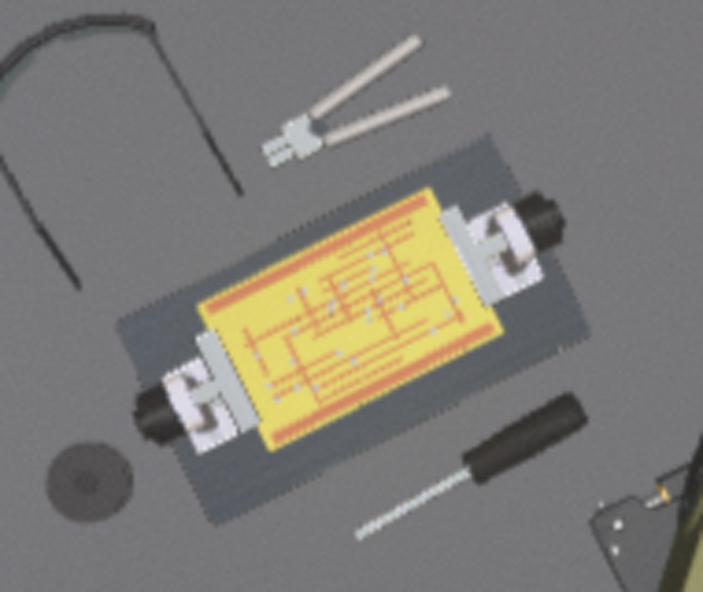

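View pics/w6.png

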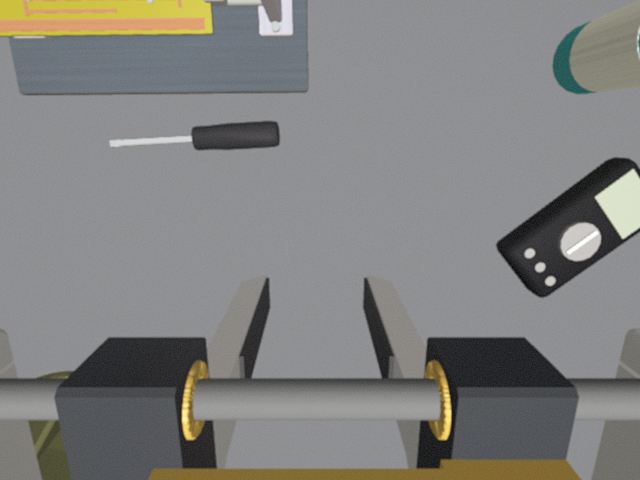

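```bash
python3 - <<'E'
from fit import *
S6=cv2.imread('pics/s6.png'); T6=cv2.imread('pics/t6c.png')
def corners(im,sc,off):
    hsv=cv2.cvtColor(im,cv2.COLOR_BGR2HSV); m=((hsv[...,0]<40)&(hsv[...,1]>90)&(hsv[...,2]>90)).astype(np.uint8)
    m[:, :150]=0; m[480:]=0
    m=cv2.morphologyEx(m,cv2.MORPH_OPEN,np.ones((9,9))); m=cv2.morphologyEx(m,cv2.MORPH_CLOSE,np.ones((9,9)))
    c=max(cv2.findContours(m,0,2)[0],key=cv2.contourArea); h=cv2.convexHull(c)
    q=cv2.approxPolyDP(h,15,True).reshape(-1,2); print(q.tolist()); return (q+.5)/sc-.5+off
s=corners(S6,4,[230,130]); t=corners(T6,3.7,[220,190])
def model(n,p):
    b,g=pts(p); return np.array([proj(n,b(u,v,-.001)) for u,v in((.05,.08),(.05,-.08),(-.05,-.08),(-.05,.08))])
def f(p,which='st'):
    r=[]
    for n,q in (('scene',s),('top',t)):
        if n[0] not in which: continue
        m=model(n,p)
        for c in q: r.append(m[np.argmin(((m-c)**2).sum(1))]-c)
    return np.concatenate(r)
for w in('s','t','st'):
  for a0 in (2.9,3.3):
    r=least_squares(f,[.5295,.0838,.4404,a0],loss='soft_l1',kwargs=dict(which=w)); print(w,r.cost,r.x.round(4))
    r=least_squares(lambda q:f([.5295,.0838,.4404,q[0]],w),[a0],loss='soft_l1'); print('  fixed',r.cost,r.x.round(3))
E
```

```text
[[530, 349], [283, 403], [235, 307], [469, 260]]
[[431, 190], [500, 334], [268, 448], [199, 304]]
s 0.784353619503037 [0.5291 0.0853 0.432  3.1445]
  fixed 1.4188307494421994 [3.142]
s 0.7843536195040988 [0.5291 0.0853 0.432  3.1445]
  fixed 1.4188307494421066 [3.142]
t 0.9973660781395375 [0.53   0.0839 0.4277 2.9754]
  fixed 1.5335552313676848 [2.983]
t 0.8881338852103058 [0.5297 0.084  0.4284 3.4317]
  fixed 1.3123127654502602 [3.44]
st 2.5124959570855863 [0.5296 0.0845 0.4298 3.1439]
  fixed 3.2701372396671156 [3.141]
st 2.5124959571270153 [0.5296 0.0845 0.4298 3.1439]
  fixed 3.2701372396672386 [3.141]
```

>>> arm_command(plan=[0,0.1,0.4,0.05,0,0,0.1,0.4,0.05,0,0,0.1,0.4,0.05,0,0,0.1,0.4,0.05,0,0,0.1,0.4,0.05,0,0,0.1,0.4,0.05,0])

```text
time_s: 10.2
ee_pos: [0.4606, 0.0309, 0.4512]
eef_rot: [3.142, 0.0, 0.441]
force: [0.6, -0.6, -0.5]
grip_width: 0.0472
```

```bash
python3 - <<'E'
from fit import *
im=vision.camera('wrist'); cv2.imwrite('pics/w7.png',im)
hsv=cv2.cvtColor(im,cv2.COLOR_BGR2HSV); m=((hsv[...,0]<40)&(hsv[...,1]>90)&(hsv[...,2]>90)).astype(np.uint8); m[300:]=0
m=cv2.morphologyEx(m,cv2.MORPH_OPEN,np.ones((5,5))); m=cv2.morphologyEx(m,cv2.MORPH_CLOSE,np.ones((5,5)))
c=max(cv2.findContours(m,0,2)[0],key=cv2.contourArea); q=cv2.approxPolyDP(cv2.convexHull(c),10,True).reshape(-1,2); print(q.tolist())
def f(p):
    b,g=pts(p); M=np.array([proj('wrist',b(u,v,-.001)) for u,v in((.05,.08),(.05,-.08),(-.05,-.08),(-.05,.08))])
    return np.concatenate([M[np.argmin(((M-c)**2).sum(1))]-c for c in q])
for a0 in(2.9,3.3):
    r=least_squares(f,[.5295,.0838,.4404,a0]); print(r.cost,r.x.round(4))
print(sensors.get_obs()['ee_pos'])
E
```

```text
[[401, 48], [394, 187], [190, 188], [178, 49]]
2.0645172923610557 [0.5295 0.0839 0.4438 3.1196]
2.0645172923464328 [0.5295 0.0839 0.4438 3.1196]
[0.46053821 0.03027369 0.4511293 ]
```

View pics/w7.png

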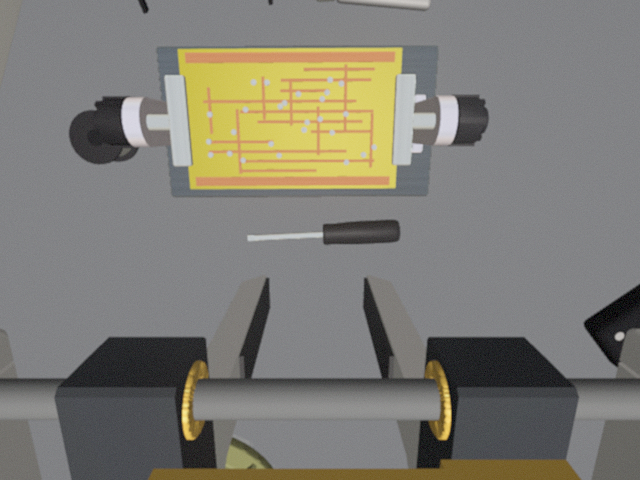

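The wrist view gives 3.12 rad and the scene view 3.14 rad, so the board is level within about 0.02 rad. The holder is at its starting position (0.5295, 0.0839), the copper side is up, and the hand is in free air. Handing in now.

```bash
python3 -c "
from station import job
print(job.hand_in())"
```

```text
the job is handed in; nothing more can be done
None
```

The board now lies copper side up and level as far as I can measure. I handed the job in at about 10 s on the robot's clock.

**What I did:** With the fingers half open along the spindles, I pushed the near (-x) edge down from above to about 1.0 rad. Then I pushed the raised edge over from the far side and pressed it down to level. The last move lifted the hand clear.

**Last checks:**
- **Board angle:** The scene camera fit gave 3.14 rad and the wrist camera fit 3.12 rad; level is 3.142.
- **Top camera disagreement:** The top camera on its own gave either 2.98 or 3.43 rad, depending on the starting guess. Seen from straight above it can barely tell a small tilt, so I relied on the other two.
- **Holder:** The final wrist fit put it at (0.5295, 0.0839), the same as at the start to within about 1 mm.
- **Other things on the bench:** The spool, cutters, screwdriver and goggles looked unmoved in the top camera crop. I did not measure their positions, and I did not compare the multimeter, bottle, rotary tool or blank board with where they started; the hand did not go near them.
- **Contact:** The wrist force readings I saw between moves stayed around 1 N or less, and the hand touched nothing at the end.

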